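# Clip the tube drum onto its drive spindle

### The arm

A 6-joint arm with a two-finger parallel gripper is mounted at the origin on the work surface. World frame = base frame: x ahead of the robot, y to its left, z up, the work surface at z = 0. Lengths are in m, angles in degrees, forces in N, time in s.
With the tool pointing down it reaches from about 0.275 to 0.75 m from the base axis. Payload 10.2 kg.
Tool frame: the origin (TCP) lies on the centre line of the jaws, within the pads' length; the fingertips stand 11 mm ahead of it and the grasp point (between the pads) lies 8 mm behind it (arm.tips_ahead is the distance from the TCP to the fingertips, in m); z points along the fingers, y is the line along which they close (so a half turn about z gives the same grasp; the last joint's range is limited). The gripper opens to 88 mm and grips with 3 to 60 N. Pads are 18 mm wide; open, the fingers measure 123 mm over their backs; the gripper's body (75 mm by 187 mm) begins 45 mm behind the grasp point.
Start: joints at [61.857, 17.928, 85.812, -0, 76.261, -12.8], TCP at [0.139, 0.506, 0.25] pointing down, gripper open.
Joint ranges: [-168.41, 168.41], [-55.51, 124.54], [10.69, 146.95], [-70.63, 250.63], [1, 178], [-165.06, 165.06]. Speed limits (degrees/s): [136.94, 136.94, 172.46, 180, 180, 180].

### API

Orientations are given as [roll, pitch, yaw] about the fixed x, y, z axes, in that order (R = Rz(yaw) Ry(pitch) Rx(roll)).
In Python, from cell import arm gives the robot as it stands.
- The arm moves only by the shell command python3 -m creep 'ROWS' [OPENING]. ROWS is a JSON object of lists of equal length, an entry for each row: "delta_pos": the shift along the tool's x, y, z in m, a list of three; "twist": the turn, a rotation vector about the tool's x, y, z in degrees, a list of three. A call has 1 to 12 rows; each row shifts and turns the commanded pose from where the row before left it, along the tool's axes as they then stand; what a row does not reach is not made up. A row lasts 1/12 s, in which the tool goes at most 41.7 mm and 7.16 degrees, less where a joint would pass 70% of its speed; a pose out of reach is approached as far as the arm can. A call is refused whole if a number of a shift passes 0.0417 or a number of a turn 7.16, either way. A call with a gripper value outside its range is refused whole. OPENING is the opening, from 0 (shut) to 1 (fully open), set as the call begins (- or left out, the last holds). The fingers move at their own pace and stop on an object; the grip force is fixed at half the most. Time passes only in rows, so rows that do not move let the fingers close. It gives the time, the measured TCP pose, the force, the opening and the grip force at its end, in the units of the state.
- arm.state(): the state, without advancing time (a new reading comes with each control period).
- arm.read_camera(name): name is "scene" or "top" or "wrist"; returns (picture, depth): 384x512x3 uint8, blue, green, red; 384x512 float32, m along the optical axis (not along the pixel's ray), 0 where there is no reading.
- arm.camera_params(name): a dict with "K" (3x3 intrinsics, pixels), "dist" ([k1, k2, p1, p2, k3] as OpenCV has them; the pictures are not rectified), "rvec" (rotation vector, rad) and "tvec" (3), from world to camera coordinates, as OpenCV has them; the wrist camera has in their place "mount" (4x4, takes a point from camera to tool coordinates, whose origin is the TCP and whose axes are the flange's). Camera axes: x right, y down, z forward; pixel columns grow to the right and rows downward; lengths in m; the calibration is good to about 2 mm. A picture is of the moment at which its call begins: read the wrist's pose just before it. camera_params takes no time and is no camera call.
- arm.close_job(): hands the job in; it is judged then, once.
Trained networks look in the newest picture that a camera, given by its name, has taken for a name from the list of things; names that differ only in an ending like _2 or _b are one class to them, and where a whole thing is asked for, a point or a joint stands for the part that bears it (a point fixed in the world has none). Each returns a list of dicts, best first, with "p" (0 to 1); they miss things now and then, are a little off and sometimes report something else, mostly with a low value. They report only what shows in the picture. A call takes as long as a camera call. They do not tell look-alikes from the thing itself.
- arm.recognise(camera, thing): "rect" ([left, top, right, bottom] in pixels, round what is visible of it).
- arm.silhouettes(camera, thing): "region" (384x512 bool, what is visible of it) and "rect" ([left, top, right, bottom] in pixels, round what is visible of it).
The state is a dict: "clock": time; "q": joint angles; "joint_velocities": joint speeds; "joint_efforts": joint torques, N m; "eef_pos": TCP position; "orientation": TCP orientation; "ft_force": force on the tool from outside, world axes, zero at the start; "moment": the same for the moment, N m; "width": finger opening in m; "grip_force": force on a finger pad.
Only numpy, scipy, OpenCV 4.12 (cv2) and the standard library are available. Lean on these libraries where they do the work, as an engineer would, in place of code of your own. Each camera call takes 0.05 s, during which the arm holds its last target. There are 200 camera calls.

### The job

The sampler's tube drum is back on its drive spindle and the orange retaining clip lies loose on the hub, open side towards the spindle. Take the yellow-handled fork tool from the blue mat and, with the fork only, slide the clip along the hub into the spindle's groove until it snaps in; then keep the fork against it for a moment with a firm push of about 15 N to be sure it is fully home, but never over 22 N, or the clip cracks. Lay the tool back on the mat, let go, and leave the drum, its tubes and the things around it undisturbed.

Things in the scene. Friction and masses are not known exactly. Their poses are not given: they have to be found in the camera images.
- sampler: fixed sampler: white housing 270 x 270 mm, 32 mm high; grey tube drum of 220 mm diameter, rim at 74 mm, coloured tube caps up to 80 mm on a 90 mm radius; in the middle a flat hub, 120 mm across, at 84 mm. Origin at bench level on the spindle's axis, z up. The five wells on its -x side are empty; the clip lies on that side of the hub and goes on along about +x
- groove (a point): point on the spindle's axis at the height of the hub face, 84 mm above the bench. The steel spindle has a groove of 16 mm diameter from the hub face to 7 mm above it; over that a head of 22 mm diameter, to 21 mm above the hub face
- clip: orange split clip, 5 mm thick, 31 mm wide, flat on the hub, origin 26 to 34 mm from the spindle's axis. Origin: centre of its round seat, on the underside; fully home it is on the axis. The mouth opens along its +x, towards the spindle to within 0.25 rad. Two sprung jaws with flared tips reach 13 mm in front of the origin and take hold of the groove. Cracks over 22 N
- clip_back (a point): middle of the clip's flat back edge (24 mm wide), underside, 17.5 mm behind its origin: the fork pushes here. The jaws meet the groove with the origin about 14 mm from the axis and spread under a push that rises to 5 to 12 N; some 7 mm from home the push drops off and the clip springs in ahead of the fork. Brought up again, the fork finds it hard against the groove and the force climbs
- fork_tool: clip fork, about 105 to 170 g, on the mat. Yellow handle x = -55 to +35 mm, 16 mm wide, 28 mm high. Origin on its underside at the place to grip; x forward along the blade, z up. Steel blade 20 mm wide, 4.5 mm thick, underside 6 mm above the origin, ending in a fork 48 mm wide: flat notch bottom at x = 128 mm, two prongs 38 mm apart (inside) reaching to x = 142 mm
- fork_notch (a point): middle of the fork's notch bottom at the blade's underside, 128 mm in front of and 6 mm above the tool's origin; this edge pushes on the clip's flat back edge
- mat: blue-green mat 250 x 150 mm, 3 mm thick, fixed to the bench; origin at the centre of its underside, x along its length
- tip_box: closed blue pipette tip box, 87 x 122 mm, 64 mm high; bystander; origin under its centre
- reagent: amber reagent bottle with a blue cap, 60 mm diameter, 120 mm high; bystander; origin under its centre
- tube_rack: green tube rack, 70 x 110 mm, 39 mm high with its tube caps; bystander; origin under its centre
Not all that is in view belongs to the job. There is more than one size of the fork_tool; the one meant has the size given above.

How it is judged (in metres and radians):
On the way, in this order (a step that is already met when the one before it is completed fails the run):
1. the fork tool is lifted off the mat (height (world z) of fork_tool above 0.04 m), for 0.1 s.
2. the clip is in the groove and the fork presses it home with a firm push of over 10 N (horizontal distance between clip and groove below 0.003 m and contact force between fork_tool and clip above 10 N), for 0.15 s.
At the end, for the whole second after the job is handed in: the clip sits flat in the groove, its centre within 2 mm of the spindle's axis and under the spindle's head; the fork tool lies at rest with its handle on the mat, released (horizontal distance between clip and groove below 0.002 m and z of clip in the frame of groove between -0.002 and 0.004 m and angle between clip's own z axis and vertical below 0.2 rad and height (world z) of fork_tool below 0.02 m and x of fork_tool in the frame of mat between -0.125 and 0.125 m and y of fork_tool in the frame of mat between -0.075 and 0.075 m and linear speed of each of fork_tool, clip below 0.01 m/s); the robot touches nothing.
It fails at once if the fork presses on the clip with over 22 N (contact force between fork_tool and clip above 22 N).
It fails at once if the fork presses on the sampler (hub, drum, tubes or spindle) with over 15 N (contact force between fork_tool and sampler above 15 N).
It fails at once if the fingers touch the clip (contact force between the fingers and clip above 0.5 N).
It fails at once if the fingers or the arm press on the sampler with over 5 N (contact force between any of the fingers, the arm and sampler above 5 N).
It fails at once if a bystander (tip box, bottle or tube rack) is moved by over 15 mm (distance of any of tip_box, reagent, tube_rack from where it was at the start of the episode above 0.015 m).
It also fails if it takes over 56 s, if anything falls off the work surface, if the arm or the gripper's body presses on something with over 40 N, if the wrist force passes 120 N, or if a joint passes its speed limit or range.

## Working session

There is one attempt and no reset: what is moved stays moved. The work goes in short steps, Python scripts to look and compute and a shell command to move; the robot and the scene stay as the last step left them, time stands still between calls to the robot, and variables do not carry over. Pictures are saved under pics/ and viewed, at most 10 in all, crops included, and the job is handed in when it is done.

```bash
ls; mkdir -p pics
cat > h.py <<'E'
import numpy as np, cv2
from cell import arm
from scipy.spatial.transform import Rotation as R
def cam(name):
    s=arm.state(); im,d=arm.read_camera(name); p=arm.camera_params(name)
    K=np.array(p["K"]);dist=np.array(p["dist"])
    if "rvec" in p:
        Rc=cv2.Rodrigues(np.array(p["rvec"],float))[0]; t=np.array(p["tvec"],float).ravel()
        T=np.eye(4);T[:3,:3]=Rc.T;T[:3,3]=-Rc.T@t
    else:
        W=np.eye(4);W[:3,:3]=R.from_euler('xyz',s["orientation"],degrees=True).as_matrix();W[:3,3]=s["eef_pos"]
        T=W@np.array(p["mount"])
    return im,d,K,dist,T
def ray(uv,K,dist,T):
    n=cv2.undistortPoints(np.array(uv,float).reshape(-1,1,2),K,dist).reshape(-1,2)
    return np.c_[n,np.ones(len(n))]
def world(uv,d,K,dist,T):
    uv=np.array(uv,int).reshape(-1,2); z=d[uv[:,1],uv[:,0]]
    P=ray(uv,K,dist,T)*z[:,None]; return (P@T[:3,:3].T+T[:3,3])[z>0]
def onplane(uv,zw,K,dist,T):
    r=ray(uv,K,dist,T)@T[:3,:3].T; s=(zw-T[2,3])/r[:,2]; return T[:3,3]+r*s[:,None]
E
python3 - <<'E'
from h import *
print(arm.state())
a=[]
for n in("scene","top"):
    im,d,K,dist,T=cam(n); cv2.imwrite(f"pics/{n}0.png",im)
    for t in("sampler","clip","fork_tool","mat","tip_box","reagent","tube_rack"):
        for r in arm.silhouettes(n,t):
            m=r["region"]; v,u=np.nonzero(m); P=world(np.c_[u,v],d,K,dist,T)
            print(n,t,round(r["p"],2),np.round(r["rect"]),np.median(P,axis=0).round(3) if len(P) else 0)
E
```

```text
pics
{'clock': 0.0, 'q': array([ 6.18574956e+01,  1.79581311e+01,  8.58519975e+01, -1.10074257e-03,
        7.62604829e+01, -1.27996660e+01]), 'joint_velocities': array([ 0.10496764, -0.06125777, -0.01796878,  0.02700906,  0.09107526,
        0.02480918]), 'joint_efforts': array([ 5.28996043e-04, -4.02208686e+01, -2.52272183e+01,  6.94881286e-02,
        3.52134684e-02, -1.10753720e-04]), 'eef_pos': array([0.13881901, 0.5060847 , 0.249186  ]), 'orientation': array([-1.79930906e+02, -1.46011070e-02,  1.64657415e+02]), 'ft_force': array([0.5189167 , 0.7146963 , 0.17805094]), 'moment': array([-0.04295619,  0.02294736,  0.00574382]), 'grip_force': 0.0, 'width': 0.08845715260163282}
scene sampler 0.93 [238. 192. 349. 289.] [0.596 0.189 0.07 ]
scene clip 0.45 [283. 219. 286. 228.] [0.575 0.136 0.088]
scene fork_tool 0.9 [216.  98. 273. 139.] [ 0.234 -0.287  0.015]
scene fork_tool 0.6 [180. 148. 232. 181.] [ 0.497 -0.271  0.015]
scene fork_tool 0.5 [159. 110. 167. 143.] [ 0.429 -0.542  0.009]
scene mat 0.77 [163. 140. 234. 194.] [ 0.527 -0.278  0.003]
scene tip_box 0.82 [151. 207. 192. 257.] [ 0.801 -0.163  0.062]
scene reagent 0.82 [148. 190. 168. 222.] [ 0.757 -0.261  0.079]
scene tube_rack 0.72 [345. 269. 384. 302.] [0.58  0.455 0.029]
top sampler 0.83 [138. 140. 229. 234.] [0.549 0.169 0.071]
top clip 0.38 [186. 178. 196. 190.] [0.571 0.137 0.09 ]
top fork_tool 0.91 [293. 283. 377. 304.] [ 0.229 -0.272  0.017]
top fork_tool 0.65 [394. 213. 432. 245.] [ 0.428 -0.539  0.01 ]
top fork_tool 0.61 [295. 202. 357. 218.] [ 0.494 -0.259  0.017]
top mat 0.64 [314. 116. 339. 141.] [ 0.734 -0.265  0.082]
top mat 0.62 [288. 178. 371. 230.] [ 0.52  -0.283  0.003]
top tip_box 0.92 [276.  94. 313. 129.] [ 0.781 -0.171  0.063]
top reagent 0.58 [314. 113. 338. 137.] [ 0.735 -0.266  0.082]
top reagent 0.37 [289. 180. 373. 233.] [ 0.516 -0.283  0.003]
top tube_rack 0.82 [ 73. 173. 113. 201.] [0.567 0.448 0.03 ]
```

Run:
```python
import cv2
im=cv2.imread("pics/top0.png"); cv2.imwrite("pics/top0c.png",cv2.resize(im[90:310,60:440],(798,462),interpolation=cv2.INTER_CUBIC))
```

```text
(no output)
```

View pics/top0c.png

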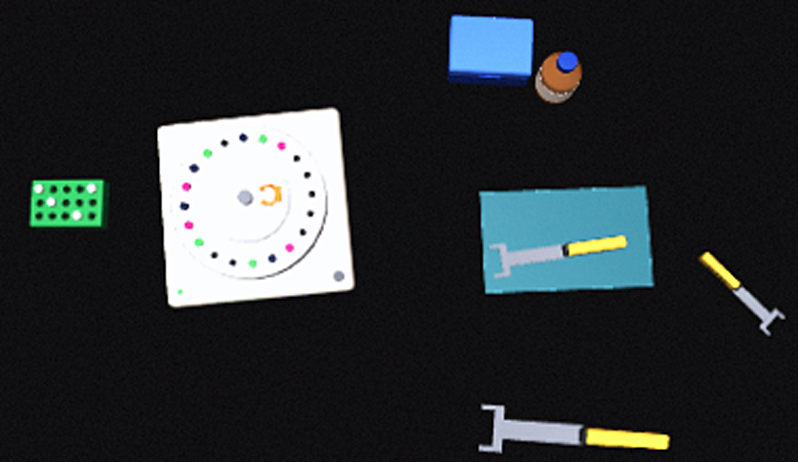

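Run:
```python
from h import *
im,d,K,dist,T=cam("top")
hsv=cv2.cvtColor(im,cv2.COLOR_BGR2HSV)
yel=(cv2.inRange(hsv,(20,100,100),(35,255,255))>0)
for r in arm.silhouettes("top","fork_tool"):
    v,u=np.nonzero(r["region"]); P=onplane(np.c_[u,v],.015,K,dist,T)[:,:2]
    b=cv2.minAreaRect(P.astype(np.float32)*1000)
    m=cv2.dilate(r["region"].astype(np.uint8),np.ones((3,3)))>0
    v,u=np.nonzero(m&yel); H=onplane(np.c_[u,v],.03,K,dist,T)[:,:2]
    h=cv2.minAreaRect(H.astype(np.float32)*1000)
    print(r["p"],b,"handle",h, "dir",np.degrees(np.arctan2(*(P.mean(0)-H.mean(0))[::-1])))
org=cv2.inRange(hsv,(5,120,100),(19,255,255))>0
m=np.zeros_like(org);m[170:200,170:205]=1
v,u=np.nonzero(org&m);print("clip",onplane(np.c_[u,v],.089,K,dist,T).mean(0))
print("spindle",onplane([[60+245/2.1,90+197/2.1]],.105,K,dist,T), "mat", [onplane([[60+x/2.1,90+y/2.1]],.003,K,dist,T)[0].round(3) for x,y in((480,192),(647,187),(652,286),(487,293))])
```

```text
0.87 ((235.80502319335938, -283.8185729980469), (266.6591491699219, 65.15227508544922), 88.89974212646484) handle ((220.73892211914062, -356.2008972167969), (118.43233489990234, 22.699764251708984), 84.02877807617188) dir 84.26988582203843
0.82 ((430.071533203125, -530.9498901367188), (135.9950408935547, 29.525785446166992), 46.91037368774414) handle ((457.7018737792969, -502.7266540527344), (66.89691162109375, 15.753698348999023), 43.63261413574219) dir -131.6272424559321
0.72 ((496.53369140625, -270.98065185546875), (44.50725173950195, 200.29086303710938), 10.697365760803223) handle ((498.37554931640625, -321.82073974609375), (16.736228942871094, 84.94708251953125), 8.033831596374512) dir 95.99795487587953
clip [0.56660656 0.14131963 0.089     ]
spindle [[0.56025716 0.17377974 0.105     ]] mat [array([ 0.582, -0.158,  0.003]), array([ 0.588, -0.409,  0.003]), array([ 0.439, -0.409,  0.003]), array([ 0.432, -0.165,  0.003])]
```

```bash
cat >> h.py <<'E'
def plan(p,rpy,n,start=None):
    "n equal rows that take the tool from its pose to p, rpy"
    s=arm.state()
    p0,o0=start or (s["eef_pos"],s["orientation"])
    A=R.from_euler('xyz',o0,degrees=True);B=R.from_euler('xyz',rpy,degrees=True)
    w=(A.inv()*B).as_rotvec()/n; S=np.zeros((3,3));Q=A
    for i in range(n): S+=Q.as_matrix();Q=Q*R.from_rotvec(w)
    d=np.linalg.solve(S,np.array(p)-p0); print(n,"rows",d.round(5).tolist(),np.degrees(w).round(3).tolist())
E
python3 - <<'E'
from h import *
print(np.array(arm.camera_params("wrist")["mount"]).round(4),arm.camera_params("wrist")["K"])
plan([.54,.1,.29],[180,0,98],12)
plan([.54,.1,.29],[180,0,98],24)
E
```

```text
[[ 1.700e-03 -9.599e-01 -2.803e-01  7.230e-02]
 [ 1.000e+00  1.600e-03  6.000e-04  5.000e-04]
 [-2.000e-04 -2.803e-01  9.599e-01 -1.343e-01]
 [ 0.000e+00  0.000e+00  0.000e+00  1.000e+00]] [[310.96335632   0.         252.98954726]
 [  0.         310.96335632 193.88983776]
 [  0.           0.           1.        ]]
12 rows [-0.05035, 0.00046, -0.00336] [-0.0, -0.0, 5.554]
24 rows [-0.02517, 0.00084, -0.00168] [-0.0, -0.0, 2.777]
```

Run:
```python
from h import *
plan([.56,.11,.23],[180,0,98],15)
```

```text
15 rows [-0.04074, 0.00227, 0.00131] [-0.0, -0.0, 4.444]
```

```bash
python3 -m creep '{"delta_pos":[[-0.0306,0.0017,0.001],[-0.0306,0.0017,0.001],[-0.0306,0.0017,0.001],[-0.0306,0.0017,0.001],[-0.0306,0.0017,0.001],[-0.0306,0.0017,0.001],[-0.0306,0.0017,0.001],[-0.0306,0.0017,0.001],[-0.0306,0.0017,0.001],[-0.0306,0.0017,0.001]],"twist":[[0,0,3.333],[0,0,3.333],[0,0,3.333],[0,0,3.333],[0,0,3.333],[0,0,3.333],[0,0,3.333],[0,0,3.333],[0,0,3.333],[0,0,3.333]]}' 
python3 -m creep '{"delta_pos":[[-0.0306,0.0017,0.001],[-0.0306,0.0017,0.001],[-0.0306,0.0017,0.001],[-0.0306,0.0017,0.001],[-0.0306,0.0017,0.001],[-0.0306,0.0017,0.001],[-0.0306,0.0017,0.001],[-0.0306,0.0017,0.001],[-0.0306,0.0017,0.001],[-0.0306,0.0017,0.001]],"twist":[[0,0,3.333],[0,0,3.333],[0,0,3.333],[0,0,3.333],[0,0,3.333],[0,0,3.333],[0,0,3.333],[0,0,3.333],[0,0,3.333],[0,0,3.333]]}'
python3 - <<'E'
from h import *
plan([.56,.11,.23],[180,0,98],4)
E
```

```text
clock: 1.73
eef_pos: [0.409, 0.3673, 0.2396]
orientation: [180.0, -0.0, 131.2]
ft_force: [1.0, 0.2, -0.2]
width: 0.0881
grip_force: 0.0
clock: 2.57
eef_pos: [0.5571, 0.1039, 0.2296]
orientation: [180.0, -0.0, 97.8]
ft_force: [0.5, 0.1, 1.3]
width: 0.0882
grip_force: 0.0
4 rows [0.00142, 0.00092, -0.0001] [0.001, -0.0, -0.042]
```

Run:
```python
from h import *
arm.read_camera("top")
im,d,K,dist,T=cam("wrist"); cv2.imwrite("pics/w1.png",im)
np.savez("w1.npz",d=d,K=K,dist=dist,T=T,im=im)
for r in arm.silhouettes("wrist","clip"):
    v,u=np.nonzero(r["region"]);P=onplane(np.c_[u,v],.089,K,dist,T);print(r["p"],r["rect"],P.mean(0).round(4),cv2.minAreaRect((P[:,:2]*1000).astype(np.float32)))
print(arm.state()["eef_pos"])
```

```text
0.55 [251.1, 124.0, 290.1, 158.6] [0.5679 0.1413 0.089 ] ((567.4705810546875, 143.25570678710938), (31.59429359436035, 29.675310134887695), 5.244930267333984)
[0.55699099 0.10379803 0.22949562]
```

View pics/w1.png

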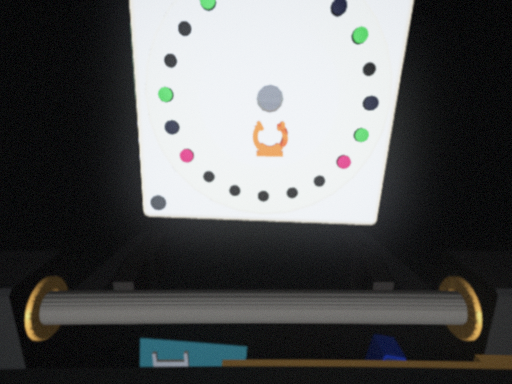

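```bash
cat > m.py <<'E'
from h import *
def sampler(im,K,dist,T,zs=.105):
    hsv=cv2.cvtColor(im,cv2.COLOR_BGR2HSV)
    org=cv2.inRange(hsv,(5,120,100),(19,255,255))
    n,l,st,c=cv2.connectedComponentsWithStats(org[:220]);i=1+np.argmax(st[1:,4])
    v,u=np.nonzero(l==i);P=onplane(np.c_[u,v],.089,K,dist,T)[:,:2]
    cx,cy=c[i]
    g=cv2.cvtColor(im,cv2.COLOR_BGR2GRAY)
    m=((g<190)&(org==0)).astype(np.uint8)
    n,l,st,c=cv2.connectedComponentsWithStats(m)
    for j in range(1,n):
        if 300<st[j,4]<1500 and abs(c[j][0]-cx)<60 and abs(c[j][1]-cy)<90 and st[j,2]<50: print("head px",c[j],st[j]); S=onplane([c[j]],zs,K,dist,T)[0,:2]
    # back edge: lowest orange px in the middle columns
    uu=np.arange(int(np.min(u))+8,int(np.max(u))-7)
    E=onplane(np.array([[a,v[u==a].max()+.5] for a in uu]),.089,K,dist,T)[:,:2]
    vx,vy,x0,y0=cv2.fitLine(E.astype(np.float32),cv2.DIST_HUBER,0,.0001,.0001).ravel()
    mid=(E[0]+E[-1])/2
    print("spindle",S.round(4),"clip mean",P.mean(0).round(4),"back mid",mid.round(4),"edge normal deg",(np.degrees(np.arctan2(vy,vx))%180+90)%180,"line back->spindle deg",np.degrees(np.arctan2(*(S-mid)[::-1])),"dist",np.linalg.norm(S-mid))
    print("rect",cv2.minAreaRect((P*1000).astype(np.float32)))
E
python3 - <<'E'
from m import *
z=np.load("w1.npz");sampler(z["im"],z["K"],z["dist"],z["T"])
im=z["im"];d=z["d"]
hub=world([[270,175],[240,110],[300,110]],d,z["K"],z["dist"],z["T"]);print(hub, world([[270,98]],d,z["K"],z["dist"],z["T"]))
# housing bottom corners/edge and magnets
print(onplane([[147,215],[376,223]],.032,z["K"],z["dist"],z["T"]))
# well caps fit circle
pts=onplane([[166,94],[172,127],[361,135],[370,103],[187,155],[344,161],[360,35],[208,3]],.080,z["K"],z["dist"],z["T"])[:,:2]
A=np.c_[2*pts,np.ones(len(pts))];x=np.linalg.lstsq(A,(pts**2).sum(1),rcond=None)[0];print("circle",x[:2],np.sqrt(x[2]+x[:2]@x[:2]))
E
```

```text
head px [269.503861    98.27799228] [257  85  26  27 518]
spindle [0.5614 0.1764] clip mean [0.5685 0.1403] back mid [0.5697 0.1293] edge normal deg 93.0773 line back->spindle deg 99.92927461446787 dist 0.047767307221682945
rect ((567.673583984375, 142.9976806640625), (28.01898193359375, 27.658823013305664), 7.475778579711914)
[[0.57374801 0.10777236 0.07266179]
 [0.53854925 0.16385069 0.08358619]
 [0.59016383 0.17061561 0.08341608]] [[0.56179306 0.17661703 0.10531084]]
[[0.44624732 0.03488233 0.032     ]
 [0.70486112 0.05920938 0.032     ]]
circle [0.56206254 0.17585148] 0.088667618480336
```

Run:
```python
from h import *
plan([.497,-.33,.20],[180,0,98],12)
```

```text
12 rows [-0.03512, -0.00993, 0.00246] [-0.002, -0.0, -0.013]
```

```bash
python3 -m creep '{"delta_pos":[[-0.035,-0.01,0.0025],[-0.035,-0.01,0.0025],[-0.035,-0.01,0.0025],[-0.035,-0.01,0.0025],[-0.035,-0.01,0.0025],[-0.035,-0.01,0.0025],[-0.035,-0.01,0.0025],[-0.035,-0.01,0.0025],[-0.035,-0.01,0.0025],[-0.035,-0.01,0.0025],[-0.035,-0.01,0.0025],[-0.035,-0.01,0.0025]],"twist":[[0,0,0],[0,0,0],[0,0,0],[0,0,0],[0,0,0],[0,0,0],[0,0,0],[0,0,0],[0,0,0],[0,0,0],[0,0,0],[0,0,0]]}'
python3 - <<'E'
from h import *
arm.read_camera("top");arm.read_camera("top")
im,d,K,dist,T=cam("wrist"); cv2.imwrite("pics/w2.png",im)
hsv=cv2.cvtColor(im,cv2.COLOR_BGR2HSV)
for r in arm.silhouettes("wrist","fork_tool"):
    print(r["p"],r["rect"])
    v,u=np.nonzero(r["region"]); P=onplane(np.c_[u,v],.012,K,dist,T)[:,:2];print(cv2.minAreaRect((P*1000).astype(np.float32)))
    m=(cv2.inRange(hsv,(20,100,60),(35,255,255))>0)&r["region"]
    v,u=np.nonzero(m); H=world(np.c_[u,v],d,K,dist,T);H=H[H[:,2]>.024]
    if len(H): print(len(H),cv2.minAreaRect((H[:,:2]*1000).astype(np.float32)),np.median(H[:,2]))
print(arm.state()["eef_pos"],arm.state()["orientation"])
E
```

```text
clock: 3.72
eef_pos: [0.4964, -0.3278, 0.1998]
orientation: [180.0, -0.0, 98.1]
ft_force: [-0.2, -0.1, -0.2]
width: 0.0882
grip_force: 0.0
0.81 [123.0, 323.2, 201.2, 363.6]
((411.98187255859375, -548.8080444335938), (97.33168029785156, 38.55059051513672), 49.990055084228516)
0.66 [0.0, 0.0, 6.5, 210.0]
((242.6888885498047, -305.95147705078125), (204.62953186035156, 3.6754655838012695), 84.69955444335938)
0.63 [230.8, 2.9, 283.4, 208.7]
((493.7377624511719, -269.5406494140625), (49.04075241088867, 202.1719970703125), 8.95791244506836)
1 ((486.8119812011719, -280.54278564453125), (0.0, 0.0), 0.0) 0.02873711900608722
[ 0.49657053 -0.32664026  0.19948532] [-1.79997965e+02 -4.39836923e-02  9.80204123e+01]
```

View pics/w2.png

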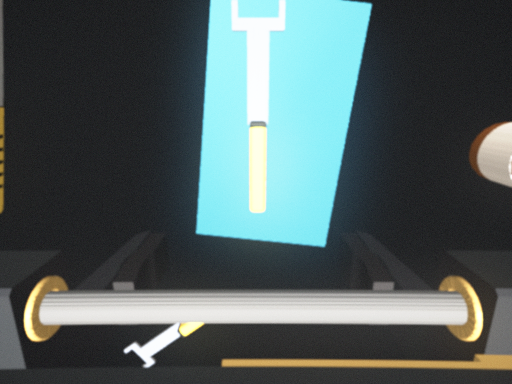

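Run:
```python
from h import *
im,d,K,dist,T=cam("wrist")
g=im.astype(int); yel=((g[:,:,1]-g[:,:,0])>25)&(g[:,:,2]>150);yel[:100]=0;yel[225:]=0;yel[:,:220]=0;yel[:,300:]=0
v,u=np.nonzero(yel);print(u.min(),u.max(),v.min(),v.max(),len(u))
P=onplane(np.c_[u,v],.031,K,dist,T)[:,:2];b=cv2.minAreaRect((P*1000).astype(np.float32));print(b)
vx,vy,x,y=cv2.fitLine(P.astype(np.float32),cv2.DIST_L2,0,.001,.001).ravel();print(np.degrees(np.arctan2(vy,vx)),x,y)
N=onplane([[235,29],[283,29],[259,29],[233.5,0],[284,0]],.0135,K,dist,T);print(N)
c=np.array(b[0])/1000;dd=N[2,:2]-c;print("axis",np.degrees(np.arctan2(dd[1],dd[0])),np.linalg.norm(dd),"(138 expected)")
print(np.median(world(np.c_[u,v],d,K,dist,T),axis=0))
o=c+dd/np.linalg.norm(dd)*.010;print("origin",o)
plan([o[0],o[1],.019],[180,0,98],6)
```

```text
248 264 130 214 1063
((498.8729248046875, -320.7651672363281), (15.637480735778809, 85.29412841796875), 7.854886531829834)
-82.03058 0.49913356 -0.3244338
[[ 0.46091164 -0.19234748  0.0135    ]
 [ 0.50479273 -0.18610327  0.0135    ]
 [ 0.48285007 -0.18920366  0.0135    ]
 [ 0.45671329 -0.16951489  0.0135    ]
 [ 0.50171882 -0.16310977  0.0135    ]]
axis 96.94384699674067 0.13253362713557915 (138 expected)
[ 0.49992707 -0.32775868  0.02974634]
origin [ 0.49766396 -0.31083852]
6 rows [0.00246, 0.00049, 0.03013] [0.001, -0.005, 0.014]
```

```bash
python3 -m creep '{"delta_pos":[[0.0019,0.0006,0.026],[0.0019,0.0006,0.026],[0.0019,0.0006,0.026],[0.0019,0.0006,0.026],[0.0019,0.0006,0.026],[0.0019,0.0006,0.026],[0.0019,0.0006,0.013],[0,0,0.0115],[0,0,0],[0,0,0]],"twist":[[0,0,0],[0,0,0],[0,0,0],[0,0,0],[0,0,0],[0,0,0],[0,0,0],[0,0,0],[0,0,0],[0,0,0]]}' && python3 -m creep '{"delta_pos":[[0,0,0],[0,0,0],[0,0,0],[0,0,0],[0,0,0],[0,0,0],[0,0,0],[0,0,0],[0,0,0],[0,0,0]],"twist":[[0,0,0],[0,0,0],[0,0,0],[0,0,0],[0,0,0],[0,0,0],[0,0,0],[0,0,0],[0,0,0],[0,0,0]]}' 0
```

```text
clock: 4.8
eef_pos: [0.4991, -0.3129, 0.0198]
orientation: [180.0, 0.0, 98.1]
ft_force: [0.0, -0.3, 0.8]
width: 0.0883
grip_force: 0.0
clock: 5.63
eef_pos: [0.4986, -0.3136, 0.0192]
orientation: [-180.0, -0.0, 98.0]
ft_force: [-0.1, -0.6, -0.1]
width: 0.0236
grip_force: 0.0
```

```bash
python3 -m creep '{"delta_pos":[[0,0,0],[0,0,0],[0,0,0],[0,0,0],[0,0,0],[0,0,0]],"twist":[[0,0,0],[0,0,0],[0,0,0],[0,0,0],[0,0,0],[0,0,0]]}' 0
python3 -m creep '{"delta_pos":[[0,0,-0.01],[0,0,-0.02],[0,0,-0.02],[0,0,-0.02],[0,0,-0.02],[0,0,-0.02],[0,0,-0.02],[0,0,-0.01],[0,0,0],[0,0,0]],"twist":[[0,0,0],[0,0,0],[0,0,0],[0,0,0],[0,0,0],[0,0,0],[0,0,0],[0,0,0],[0,0,0],[0,0,0]]}'
python3 - <<'E'
from h import *
im,d,K,dist,T=cam("wrist"); cv2.imwrite("pics/w3.png",im)
arm_s=arm.state();print(arm_s["moment"],arm_s["ft_force"])
E
```

```text
clock: 6.13
eef_pos: [0.4986, -0.3135, 0.0192]
orientation: [-180.0, -0.0, 98.0]
ft_force: [0.2, -0.3, -0.0]
width: 0.0155
grip_force: 30.0
clock: 6.97
eef_pos: [0.4984, -0.3134, 0.159]
orientation: [-180.0, -0.0, 98.0]
ft_force: [0.8, 0.1, -2.7]
width: 0.0159
grip_force: 30.0
[-0.07234368  0.05987111 -0.02965403] [-0.10901731  0.44495777 -1.16815329]
```

View pics/w3.png

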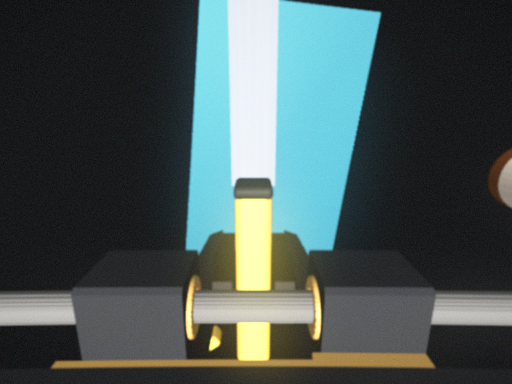

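```bash
cat > blade.py <<'E'
from h import *
im,d,K,dist,T=cam("wrist"); M=np.array(arm.camera_params("wrist")["mount"])
g=cv2.cvtColor(im,cv2.COLOR_BGR2GRAY)
for lo,hi in((2,60),(60,120),(120,170),(200,280)):
    uv=np.array([[u,v] for v in range(lo,hi) for u in range(246,262)]); P=world(uv,d,K,dist,M); print("rows",lo,hi,"tool xyz",np.median(P,axis=0).round(4))
uv=np.array([[u,v] for v in range(2,170) for u in range(238,268)]);P=world(uv,d,K,dist,M);print("blade slope deg",np.degrees(np.arctan(np.polyfit(P[:,0],P[:,2],1)[0])))
b=[]
for v in range(3,160,4):
    r=g[v,200:310].astype(int); s=im[v,200:310].astype(int); w=np.nonzero((s[:,2]>150))[0]
    if len(w)>10: b.append([200+(w[0]+w[-1])/2,v])
b=np.array(b); Q=onplane(b,np.median(P[:,2]),K,dist,M); f=np.polyfit(Q[:,0],Q[:,1],1); print("centre line y at x=.12:",np.polyval(f,.12),"yaw deg",np.degrees(f[0]),len(b))
yel=((im[:,:,1].astype(int)-im[:,:,0])>40)&(im[:,:,2]>120)
col=[np.nonzero(yel[150:260,u])[0].min()+150 for u in range(242,266)];print("handle front row",np.median(col), onplane([[254,np.median(col)]],.0,K,dist,M))
E
python3 blade.py
python3 - <<'E'
from h import *
P=[.563,.17,.0]
E
```

```text
rows 2 60 tool xyz [0.1007 0.0003 0.0064]
rows 60 120 tool xyz [0.078  0.     0.0064]
rows 120 170 tool xyz [0.0546 0.     0.0064]
rows 200 280 tool xyz [ 0.0161  0.0001 -0.0111]
blade slope deg -0.020175095433304074
centre line y at x=.12: -0.0002764181341099361 yaw deg -0.182564769419879 40
handle front row 198.0 [[0.03151561 0.00051469 0.        ]]
```

Run:
```python
from h import *
plan([.592,-.0172,.13],[180,0,99],12)
```

```text
12 rows [0.02324, 0.01136, 0.00234] [-0.007, -0.009, -0.084]
```

```bash
python3 -m creep '{"delta_pos":[[0.0116,0.0057,0],[0.0232,0.01135,0.002],[0.0232,0.01135,0.002],[0.0232,0.01135,0.002],[0.0232,0.01135,0.003],[0.0232,0.01135,0.003],[0.0232,0.01135,0.003],[0.0232,0.01135,0.003],[0.0232,0.01135,0.003],[0.0232,0.01135,0.003],[0.0232,0.01135,0.003],[0.0232,0.01135,0.001]],"twist":[[0,0,-0.1],[0,0,-0.1],[0,0,-0.1],[0,0,-0.1],[0,0,-0.1],[0,0,-0.1],[0,0,-0.1],[0,0,-0.1],[0,0,-0.1],[0,0,-0.1],[0,0,0],[0,0,0]]}'
python3 -m creep '{"delta_pos":[[0.0116,0.0057,0],[0,0,0],[0,0,0]],"twist":[[0,0,0],[0,0,0],[0,0,0]]}'
python3 - <<'E'
from h import *
im,d,K,dist,T=cam("top")
cv2.imwrite("pics/t4.png",cv2.resize(im[140:240,130:260],None,fx=6,fy=6,interpolation=cv2.INTER_CUBIC))
plan([.592,-.0172,.096],[180,0,99],4)
E
```

```text
clock: 8.07
eef_pos: [0.5875, -0.0279, 0.1299]
orientation: [-179.9, -0.1, 99.0]
ft_force: [0.0, -0.1, -0.7]
width: 0.0158
grip_force: 30.0
clock: 8.32
eef_pos: [0.5915, -0.0176, 0.1308]
orientation: [-180.0, 0.0, 99.1]
ft_force: [-0.3, -0.5, -2.3]
width: 0.0158
grip_force: 30.0
4 rows [0.00027, 0.00018, 0.00874] [-0.009, 0.002, -0.001]
```

View pics/t4.png

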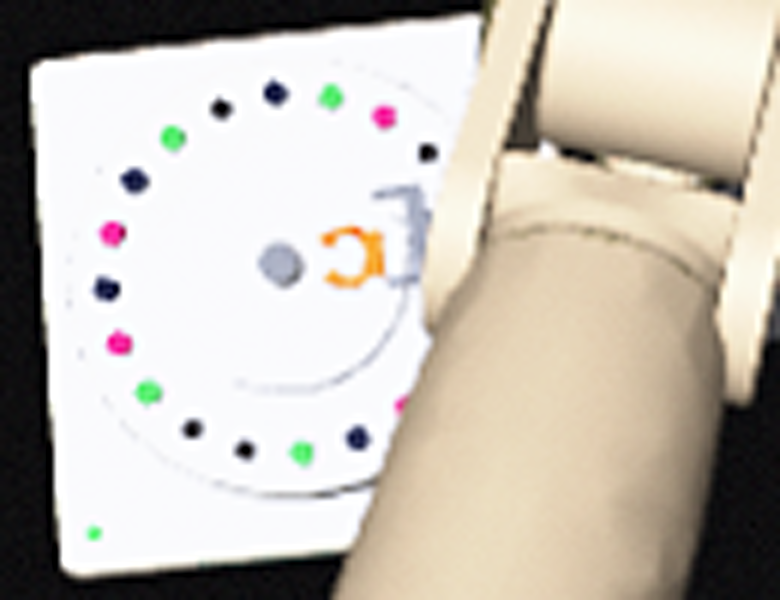

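Run:
```python
from h import *
im,d,K,dist,T=cam("top")
f=lambda pts,z: onplane([[130+x/6-.4,140+y/6-.4] for x,y in pts],z,K,dist,T).round(4)
print("tips",f([(376,194),(391,280)],.1244)); print("notch",f([(408,232)],.1244)); print("spindle",f([(281,264)],.105),"clip back",f([(382,254)],.089))
s=arm.state();yaw=np.radians(s["orientation"][2]);u=np.array([np.cos(yaw),np.sin(yaw)]);p=s["eef_pos"][:2];n=np.array([u[1],-u[0]])
print("pred tips",p+.142*u-.0215*n,p+.142*u+.0215*n,"notch",p+.128*u)
```

```text
tips [[0.5905 0.1264 0.1244]
 [0.5492 0.1188 0.1244]]
notch [[0.5721 0.111  0.1244]]
spindle [[0.5609 0.1745 0.105 ]] clip back [[0.5681 0.1281 0.089 ]]
pred tips [0.54816507 0.11812206] [0.59064151 0.12481177] notch [0.57158133 0.10763737]
```

```bash
python3 -m creep '{"delta_pos":[[0.0003,0.0005,0.007],[0.0002,0.0002,0.01],[0,0,0.01],[0,0,0.005],[0,0,0.003],[0,0,0],[0,0,0],[0,0,0]],"twist":[[0,0,0],[0,0,0],[0,0,0],[0,0,0],[0,0,0],[0,0,0],[0,0,0],[0,0,0]]}'
python3 - <<'E'
from h import *
F=[]
for i in range(6): arm.read_camera("top"); F.append(arm.state()["ft_force"])
print(np.round(F,2)); s=arm.state();print(s["eef_pos"])
S=np.array([.5614,.1764]);y=np.radians(s["orientation"][2]);u=np.array([np.cos(y),np.sin(y)]);n=np.array([u[1],-u[0]]);D=S-s["eef_pos"][:2]-.128*u;print("notch to axis along, lateral",D@u,D@n,s["orientation"])
E
```

```text
clock: 9.08
eef_pos: [0.5926, -0.0174, 0.0966]
orientation: [180.0, 0.0, 99.0]
ft_force: [0.1, -0.9, -1.8]
width: 0.0154
grip_force: 30.0
[[-0.01 -0.58 -0.82]
 [-0.14 -0.76 -2.95]
 [ 1.01 -0.31 -1.41]
 [ 0.2   0.39 -2.12]
 [-0.34  1.01 -2.14]
 [ 0.31  0.54 -1.83]]
[ 0.59244521 -0.01732297  0.09639652]
notch to axis along, lateral 0.06819444513121384 -0.0003670077893609772 [1.79982402e+02 6.67667462e-03 9.89973811e+01]
```

```bash
python3 -m creep '{"delta_pos":[[0.003,0,0.0004],[0.004,0,0],[0.004,0,0],[0.003,0,0],[0.003,0,0],[0.003,0,0],[0.003,0,0],[0.003,0,0],[0.003,0,0],[0.002,0,0],[0.001,0,0],[0,0,0]],"twist":[[0,0,0],[0,0,0],[0,0,0],[0,0,0],[0,0,0],[0,0,0],[0,0,0],[0,0,0],[0,0,0],[0,0,0],[0,0,0],[0,0,0]]}'
cat > chk.py <<'E'
from h import *
F=[]
for i in range(3): arm.read_camera("top"); F.append(arm.state()["ft_force"])
s=arm.state()
S=np.array([.5614,.1764]);y=np.radians(s["orientation"][2]);u=np.array([np.cos(y),np.sin(y)]);n=np.array([u[1],-u[0]]);D=S-s["eef_pos"][:2]-.128*u
F=np.array(F);print("along mm, lat",1e3*D@u,1e3*D@n,"z",s["eef_pos"][2],"push",(-F[:,:2]@u).round(2),"lat",(F[:,:2]@n).round(2),"fz",F[:,2].round(2),s["clock"])
E
python3 chk.py
python3 - <<'E'
from h import *
im,d,K,dist,T=cam("top")
cv2.imwrite("pics/t5.png",cv2.resize(im[140:240,130:260],None,fx=6,fy=6,interpolation=cv2.INTER_CUBIC))
E
```

```text
clock: 10.38
eef_pos: [0.5873, 0.0145, 0.0958]
orientation: [-180.0, -0.0, 99.0]
ft_force: [-0.2, -0.5, -1.0]
width: 0.0158
grip_force: 30.0
along mm, lat 36.30460817613648 -0.31861446442267954 z 0.09580513711424862 push [ 0.11 -0.54  0.3 ] lat [ 0.07 -0.4  -0.33] fz [-1.73 -2.59 -1.93] 10.5333
```

View pics/t5.png

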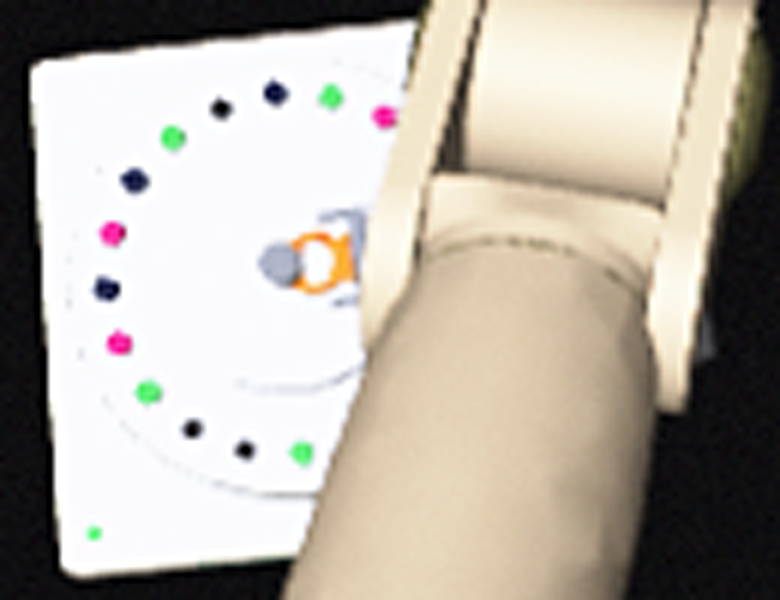

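The clip (crop 325,262) sits between the prongs with its jaws almost at the spindle (281,264). I'll push on slowly.

```bash
python3 -m creep '{"delta_pos":[[0.001,0,0],[0.001,0,0],[0.001,0,0],[0.001,0,0],[0.0005,0,0],[0.0005,0,0],[0.0005,0,0],[0,0,0]],"twist":[[0,0,0],[0,0,0],[0,0,0],[0,0,0],[0,0,0],[0,0,0],[0,0,0],[0,0,0]]}';python3 chk.py
python3 -m creep '{"delta_pos":[[0.0005,0,0],[0.0005,0,0],[0.0005,0,0],[0.0005,0,0]],"twist":[[0,0,0],[0,0,0],[0,0,0],[0,0,0]]}';python3 chk.py
```

```text
clock: 11.25
eef_pos: [0.5866, 0.0193, 0.0959]
orientation: [180.0, 0.0, 99.0]
ft_force: [1.1, -3.9, -1.1]
width: 0.0159
grip_force: 30.0
along mm, lat 30.93286549889317 -0.36093196158200497 z 0.09585989571060981 push [3.79 5.22 3.91] lat [-0.26  0.72 -0.49] fz [-2.12 -1.1  -1.76] 11.4
clock: 11.73
eef_pos: [0.5862, 0.0218, 0.0958]
orientation: [-180.0, -0.0, 99.0]
ft_force: [1.2, -2.6, -1.8]
width: 0.0158
grip_force: 30.0
along mm, lat 28.12508136813818 -0.1566336403337626 z 0.09568558558455355 push [0.97 0.74 0.62] lat [-0.16  0.33  0.54] fz [-1.86 -1.25 -1.31] 11.8833
```

```bash
python3 -m creep '{"delta_pos":[[0.0005,0,0],[0.0005,0,0],[0.0005,0,0],[0,0,0]],"twist":[[0,0,0],[0,0,0],[0,0,0],[0,0,0]]}';python3 chk.py
python3 -m creep '{"delta_pos":[[0.0005,0,0],[0.0005,0,0],[0.0005,0,0],[0,0,0]],"twist":[[0,0,0],[0,0,0],[0,0,0],[0,0,0]]}';python3 chk.py
python3 - <<'E'
from h import *
im,d,K,dist,T=cam("top")
cv2.imwrite("pics/t6.png",cv2.resize(im[160:210,155:220],None,fx=12,fy=12,interpolation=cv2.INTER_CUBIC))
E
```

```text
clock: 12.22
eef_pos: [0.5859, 0.0235, 0.0958]
orientation: [-180.0, -0.0, 99.0]
ft_force: [0.7, -0.7, -1.2]
width: 0.0157
grip_force: 30.0
along mm, lat 26.876622496498264 -0.20392420636846792 z 0.0957450530377376 push [0.4 0.1 1.4] lat [ 0.49 -0.01 -0.01] fz [-1.38 -1.71 -1.13] 12.3667
clock: 12.7
eef_pos: [0.5857, 0.0248, 0.0958]
orientation: [-180.0, -0.0, 99.0]
ft_force: [0.7, 0.2, -1.5]
width: 0.0158
grip_force: 30.0
along mm, lat 25.570384356403288 -0.24141801663077905 z 0.09578120289644496 push [-0.01  0.41  0.34] lat [0.39 0.11 1.01] fz [-2.05 -1.51 -1.99] 12.85
```

View pics/t6.png

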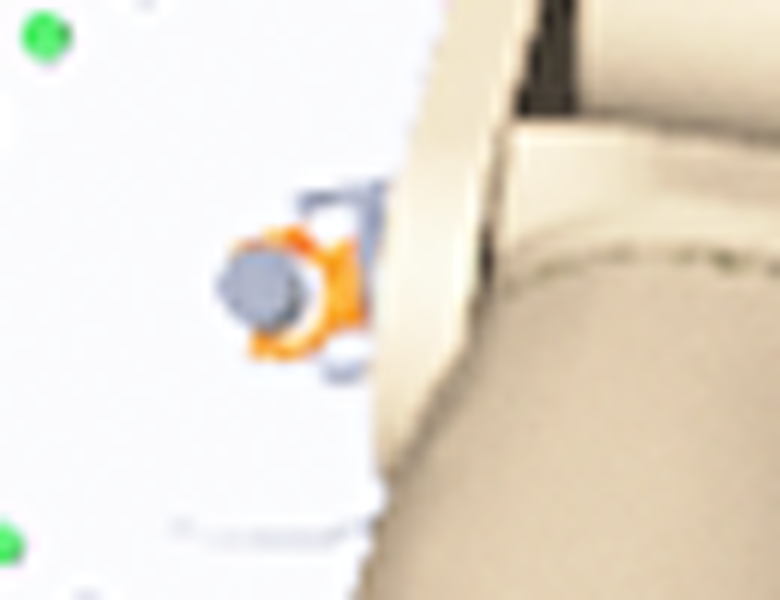

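The jaws now straddle the spindle head (260,287). The seat is still offset several mm towards the fork, so I'll keep pushing.

```bash
for i in 1 2 3; do python3 -m creep '{"delta_pos":[[0.0005,0,0],[0.0005,0,0],[0.0005,0,0],[0,0,0]],"twist":[[0,0,0],[0,0,0],[0,0,0],[0,0,0]]}'|sed -n 4p;python3 chk.py; done
```

```text
ft_force: [-0.5, 0.7, -1.5]
along mm, lat 24.139445661889567 -0.28896070648515876 z 0.09582487185973594 push [1.13 0.14 0.46] lat [-0.34  0.52  0.34] fz [-1.21 -2.3  -1.79] 13.3833
ft_force: [0.1, 0.1, -1.1]
along mm, lat 22.70495205216698 -0.2935125565556599 z 0.0958144239563974 push [-0.25  0.74  0.64] lat [-0.76 -0.88  1.17] fz [-1.7  -1.81 -1.34] 13.8667
ft_force: [0.3, 0.3, -2.1]
along mm, lat 21.184063939513585 -0.29190585155131615 z 0.09582376416848697 push [-0.23 -0.56  0.57] lat [-0.02 -0.48 -0.35] fz [-2.37 -2.53 -2.35] 14.35
```

```bash
for i in 1 2 3; do python3 -m creep '{"delta_pos":[[0.0004,0,0],[0.0003,0,0],[0.0003,0,0],[0,0,0]],"twist":[[0,0,0],[0,0,0],[0,0,0],[0,0,0]]}'|sed -n 4p;python3 chk.py; done
```

```text
ft_force: [0.5, 0.3, -1.0]
along mm, lat 20.198975849326118 -0.3195760878217859 z 0.09585275179373687 push [ 1.03 -1.14 -0.3 ] lat [ 0.19  0.05 -0.39] fz [-1.83 -1.73 -1.88] 14.8333
ft_force: [0.7, -3.7, -1.8]
along mm, lat 19.579155362934948 -0.4059655498979339 z 0.09589552109409787 push [3.92 5.09 4.67] lat [ 1.03 -0.05  0.16] fz [-1.18 -0.99 -1.13] 15.3167
ft_force: [1.4, -9.7, -1.1]
along mm, lat 19.30828074243064 -0.5335651183309463 z 0.09606466135710187 push [9.75 8.88 9.23] lat [-0.25 -0.09 -0.75] fz [-1.7  -1.09 -1.19] 15.8
```

Run:
```python
from h import *
im,d,K,dist,T=cam("top")
cv2.imwrite("pics/t7.png",cv2.resize(im[160:210,155:220],None,fx=10,fy=10,interpolation=cv2.INTER_CUBIC))
```

```text
(no output)
```

View pics/t7.png

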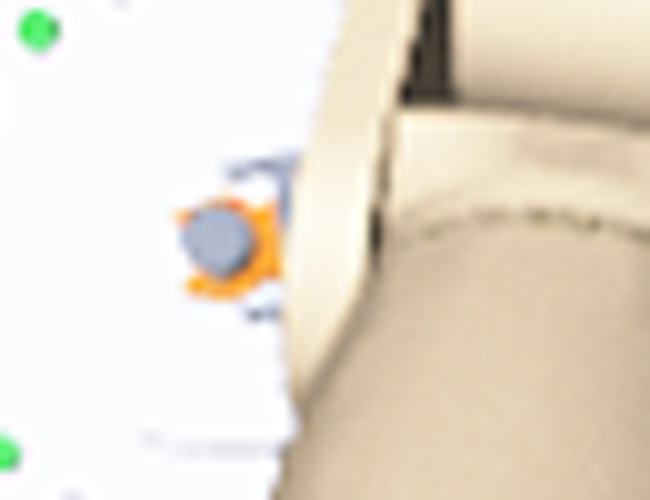

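The clip now surrounds the head (217,242) and the force climbs about 5 N per mm. I'll bring it up to about 15 N.

```bash
for i in 1 2; do python3 -m creep '{"delta_pos":[[0.0003,0,0],[0.0003,0,0],[0,0,0],[0,0,0]],"twist":[[0,0,0],[0,0,0],[0,0,0],[0,0,0]]}'|sed -n 4p;python3 chk.py; done
```

```text
ft_force: [1.7, -11.0, -1.1]
along mm, lat 19.183973054655684 -0.6167956464123487 z 0.09619017311476163 push [11.4  11.36 12.22] lat [-0.55 -0.49 -0.79] fz [-1.56 -1.02 -1.02] 16.3333
ft_force: [2.3, -13.6, -1.5]
along mm, lat 19.073319775337957 -0.7026240560583065 z 0.09627945974227872 push [13.68 14.17 13.86] lat [ 0.27 -0.19  0.21] fz [-0.72 -1.35  0.46] 16.8167
```

```bash
python3 -m creep '{"delta_pos":[[0.0003,0,0],[0,0,0],[0,0,0],[0,0,0],[0,0,0],[0,0,0]],"twist":[[0,0,0],[0,0,0],[0,0,0],[0,0,0],[0,0,0],[0,0,0]]}'|sed -n 4p;python3 chk.py
python3 -m creep '{"delta_pos":[[-0.001,0,0],[-0.002,0,0],[-0.002,0,0],[-0.003,0,0],[-0.003,0,0],[-0.005,0,0],[-0.005,0,0],[-0.006,0,0],[-0.008,0,0],[-0.01,0,0],[-0.01,0,0],[0,0,0]],"twist":[[0,0,0],[0,0,0],[0,0,0],[0,0,0],[0,0,0],[0,0,0],[0,0,0],[0,0,0],[0,0,0],[0,0,0],[0,0,0],[0,0,0]]}'; python3 chk.py
python3 -m creep '{"delta_pos":[[0,0,-0.01],[0,0,-0.01],[0,0,-0.01],[-0.02,0,-0.01],[-0.03,0,-0.01],[-0.03,0,0],[0,0,0],[0,0,0]],"twist":[[0,0,0],[0,0,0],[0,0,0],[0,0,0],[0,0,0],[0,0,0],[0,0,0],[0,0,0]]}'
python3 - <<'E'
from h import *
im,d,K,dist,T=cam("top")
cv2.imwrite("pics/t8.png",cv2.resize(im[160:210,155:220],None,fx=10,fy=10,interpolation=cv2.INTER_CUBIC))
org=cv2.inRange(cv2.cvtColor(im,cv2.COLOR_BGR2HSV),(5,120,100),(19,255,255))>0
m=np.zeros_like(org);m[170:200,165:205]=1
v,u=np.nonzero(org&m);print("clip rect",cv2.minAreaRect((onplane(np.c_[u,v],.089,K,dist,T)[:,:2]*1000).astype(np.float32)))
print(arm.state()["eef_pos"])
plan([.4985,-.3135,.135],[180,0,98],12)
E
```

```text
ft_force: [1.6, -15.0, -0.8]
along mm, lat 19.020998412638942 -0.7476073200459311 z 0.09634357173693826 push [15.16 15.69 15.09] lat [-0.34 -0.05 -0.64] fz [-1.21 -0.29 -0.14] 17.4667
clock: 18.47
eef_pos: [0.5933, -0.023, 0.0958]
orientation: [180.0, 0.0, 98.9]
ft_force: [-0.1, -0.2, -2.7]
width: 0.0158
grip_force: 30.0
along mm, lat 71.74727291616261 -0.2998976990226188 z 0.09575303049554867 push [-0.84  0.22 -0.63] lat [ 0.03 -0.46 -0.62] fz [-1.72 -2.33 -1.53] 18.6167
clock: 19.28
eef_pos: [0.6056, -0.1007, 0.1467]
orientation: [179.9, 0.0, 98.9]
ft_force: [-0.6, 1.2, -2.2]
width: 0.0158
grip_force: 30.0
clip rect ((560.8006591796875, 169.1022491455078), (18.57716178894043, 31.11881446838379), 64.26897430419922)
[ 0.60540248 -0.09956326  0.14645612]
12 rows [-0.01631, -0.01145, 0.00095] [0.002, -0.0, 0.081]
```

View pics/t8.png

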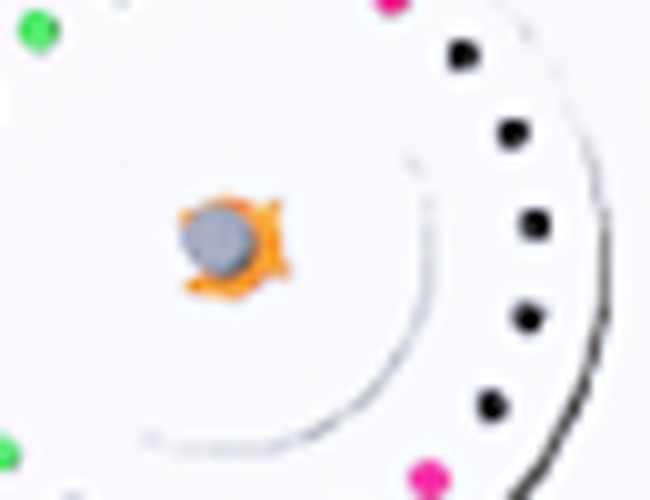

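The clip spans crop columns 180–287 around the head (217,240). With the parallax taken into account, it is centred on the axis. Now I'll return the tool.

```bash
python3 -m creep '{"delta_pos":[[-0.0163,-0.0114,0.001],[-0.0163,-0.0114,0.001],[-0.0163,-0.0114,0.001],[-0.0163,-0.0114,0.001],[-0.0163,-0.0114,0.001],[-0.0163,-0.0114,0.001],[-0.0163,-0.0114,0.001],[-0.0163,-0.0114,0.001],[-0.0163,-0.0114,0.001],[-0.0163,-0.0114,0.001],[-0.0163,-0.0114,0.001],[-0.0163,-0.0114,0.001]],"twist":[[0,0,0.08],[0,0,0.08],[0,0,0.08],[0,0,0.08],[0,0,0.08],[0,0,0.08],[0,0,0.08],[0,0,0.08],[0,0,0.08],[0,0,0.08],[0,0,0.08],[0,0,0.08]]}'
python3 -m creep '{"delta_pos":[[0,0,0.01],[0,0,0.02],[0,0,0.02],[0,0,0.02],[0,0,0.01],[0,0,0.01],[0,0,0.01],[0,0,0.005],[0,0,0],[0,0,0]],"twist":[[0,0,0],[0,0,0],[0,0,0],[0,0,0],[0,0,0],[0,0,0],[0,0,0],[0,0,0],[0,0,0],[0,0,0]]}'
python3 blade.py | head -4
```

```text
clock: 20.33
eef_pos: [0.4993, -0.3129, 0.1342]
orientation: [180.0, -0.0, 98.1]
ft_force: [0.3, -0.4, -1.1]
width: 0.0157
grip_force: 30.0
clock: 21.17
eef_pos: [0.4995, -0.3136, 0.0292]
orientation: [180.0, 0.0, 98.0]
ft_force: [1.1, 0.2, -1.0]
width: 0.0156
grip_force: 30.0
rows 2 60 tool xyz [0.1007 0.0003 0.0064]
rows 60 120 tool xyz [0.0781 0.     0.0065]
rows 120 170 tool xyz [0.0546 0.     0.0065]
rows 200 280 tool xyz [ 0.0162  0.0005 -0.0111]
```

Grip unchanged. I need to lower by 10 mm.

```bash
python3 -m creep '{"delta_pos":[[0,0,0.004],[0,0,0.003],[0,0,0.0015],[0,0,0.001],[0,0,0.0003],[0,0,0],[0,0,0]],"twist":[[0,0,0],[0,0,0],[0,0,0],[0,0,0],[0,0,0],[0,0,0],[0,0,0]]}'
python3 -m creep '{"delta_pos":[[0,0,0],[0,0,0],[0,0,0],[0,0,0],[0,0,0],[0,0,0],[0,0,0],[0,0,0],[0,0,0],[0,0,0],[0,0,0],[0,0,0]],"twist":[[0,0,0],[0,0,0],[0,0,0],[0,0,0],[0,0,0],[0,0,0],[0,0,0],[0,0,0],[0,0,0],[0,0,0],[0,0,0],[0,0,0]]}' 1
python3 -m creep '{"delta_pos":[[0,0,-0.01],[0,0,-0.02],[0,0,-0.03],[0,0,-0.03],[0,0,-0.03],[0,0,-0.03],[0,0,-0.03],[0,0,0],[0,0,0],[0,0,0]],"twist":[[0,0,0],[0,0,0],[0,0,0],[0,0,0],[0,0,0],[0,0,0],[0,0,0],[0,0,0],[0,0,0],[0,0,0]]}'
python3 - <<'E'
from h import *
im,d,K,dist,T=cam("wrist");cv2.imwrite("pics/w9.png",im)
E
```

```text
clock: 21.8
eef_pos: [0.4993, -0.3136, 0.0192]
orientation: [180.0, 0.0, 98.0]
ft_force: [-0.9, 1.2, 0.6]
width: 0.0158
grip_force: 30.0
clock: 22.8
eef_pos: [0.4993, -0.3136, 0.019]
orientation: [180.0, 0.0, 98.0]
ft_force: [0.4, 0.8, -0.1]
width: 0.0879
grip_force: 0.0
clock: 23.63
eef_pos: [0.4989, -0.3133, 0.1985]
orientation: [-180.0, -0.1, 98.0]
ft_force: [0.7, 0.1, -0.1]
width: 0.088
grip_force: 0.0
```

View pics/w9.png

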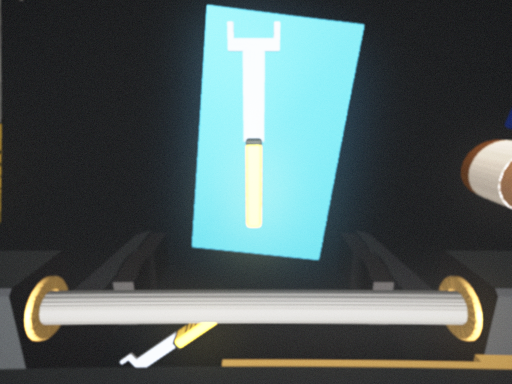

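The tool lies flat on the mat: handle at (254,185), fork at (254,45), gripper clear of it. I'm handing in.

```bash
python3 -c "
from cell import arm
print(arm.close_job())"
```

```text
the job is handed in; nothing more can be done
None
```

The clip is in the spindle groove and was held home with a push of about 15 N; the fork tool is back on the mat, released, and the job was handed in at about 24 s, though the hand-in gave no verdict.

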